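Raise the rock-core press's sliding guard to its loading mark

TASK

Make the core press ready for loading: from beneath the lip of its clear sliding guard, push the guard gently up with your fingertips until the yellow pointers on the lip are level with the green clip, never past the red clip, and leave it standing there. Do not pinch the lip, and leave the cores and the other things on the bench where they are.

Things in the scene. Friction and masses are not known exactly. Their poses are not given: they have to be found in the camera images.
- tester: Bench-top press for rock cores, fixed: beige base 460 mm wide (y), x from -40 to +320 mm, top at 70 mm; clear guard in front. Origin on the bench under the middle of the guard's track; x points into the machine, y along the guard, z up. Its operator side (-x) faces the robot, turned up to 0.25 rad. Uprights 30 mm wide, 40 deep, 600 tall at x = 0, y = +-185 mm; the guard slides between them.
- guard (a joint): Height of the guard above closed, m: 0 closed, 0.25 fully up. Clear pane in a grey frame, 334 mm wide, 234 tall, 0.9 kg, balanced by weights inside the uprights: starts 0.04 to 0.085 up, stays where it is left, takes about 2 to 4 N plus 12 N per m/s to slide. Its bottom rail is 22 mm thick (x +-11 mm of the tester), from 10 mm below to 20 mm above the height of the lip's axis.
- lip_edge (a point): Middle of the lip, on the axis of its edge bar, at the height of the yellow pointers; 100 mm above the bench when closed. The lip juts out level towards the operator at the guard's bottom: a round aluminium bar, 18 mm in diameter, 296 long, 55 mm before the guard's plane, joined to it by a 6 mm plate above the axis's level (free below). Yellow diamond at each end of the bar. Axes as the tester's.
- lip_top (a point): Upper face of the black strip that covers the top of the lip, 15 mm straight above lip_edge. Strip 54 mm (x) by 286 (y), 6 thick; it overhangs the bar's front by 2 mm. Pressing on this strip and on the bar or plate beneath at once counts as pinching the lip.
- green_clip: Green clip that marks the loading height, screwed on the front of one of the two uprights: plate 54 mm wide, 14 tall, 8 thick, with a white middle line and a black thumbscrew. Origin at the plate's middle, on the white line: this is the height the yellow pointers (the lip bar's axis) must reach. 210 to 295 mm above the bench. Fixed.
- red_clip: The same clip in red on the front of the other upright, 325 to 345 mm above the bench: limit height, which the lip's axis must not pass. Origin at the plate's middle. Fixed.
- granite_core: Loose grey rock core standing upright, 50 mm in diameter, 100 tall, origin under its middle. Leave alone.
- sandstone_core: Loose tan rock core standing upright, 50 mm in diameter, 100 tall, origin under its middle. Leave alone.
- platen_brush: Loose brush lying on the bench, origin at its underside, about 200 mm long along its x. Leave alone.
- grease_jar: Loose jar with blue cap, 56 mm in diameter, 60 tall, origin under its middle. Leave alone.
- caliper: Loose caliper lying flat, 190 mm long along its x, 12 mm high, origin under the middle of its beam. Leave alone.
- spacer_disc: Loose steel disc lying flat, 60 mm in diameter, 22 high, origin under its middle. Leave alone.

How it is judged (in metres and radians):
On the way:
1. the guard, raised by more than 20 mm, is being pushed up by the fingers on its lip (distance of lip_edge from where it was at the start of the episode above 0.02 m and (contact force between the fingers and lip_bar above 0.5 N or contact force between the fingers and lip_plate above 0.5 N)), for 0.1 s.
At the end, for the whole second after the job is handed in: The lip's pointers (the axis of its edge bar) stand within 7 mm above or below the middle of the green clip (half the clip's height), the guard at rest (z of lip_edge in the frame of green_clip between -0.007 and 0.007 m and velocity of joint guard between -0.005 and 0.005 m/s); the robot touches nothing.
It fails at once if the lip was raised past the red clip (z of lip_edge in the frame of red_clip above 0 m).
It fails at once if the lip was pinched: fingers on its top and on its bar at once ((contact force between the fingers and lip_bar above 1.5 N or contact force between the fingers and lip_plate above 1.5 N) and contact force between the fingers and lip_strip above 1.5 N).
It fails at once if the guard was thrown up or down (faster than 0.3 m/s) (velocity of joint guard above 0.3 m/s or velocity of joint guard below -0.3 m/s).
It fails at once if the guard was pushed harder than 40 N (contact force between anything else and lip_bar above 40 N or contact force between anything else and lip_plate above 40 N).
It fails at once if a loose thing on the bench was moved by more than 15 mm or lifted (distance of any of granite_core, sandstone_core, platen_brush, grease_jar, caliper, spacer_disc from where it was at the start of the episode above 0.015 m).
It also fails if it takes over 43 s, if anything falls off the work surface, if the arm or the gripper's body presses on something with over 40 N, if the wrist force passes 120 N, or if a joint passes its speed limit or range.

ROBOT

A 6-joint arm with a two-finger parallel gripper is mounted at the origin on the work surface. World frame = base frame: x ahead of the robot, y to its left, z up, the work surface at z = 0. Lengths are in mm, angles in rad, forces in N, time in s.
With the tool pointing down it reaches from about 350 to 775 mm from the base axis. Payload 7.3 kg.
Tool frame: the origin (TCP) lies at the very end of the fingers, on their centre line; the grasp point (between the pads) lies 19 mm behind it; z points along the fingers, y is the line along which they close (so a half turn about z gives the same grasp; the last joint's range is limited). The gripper opens to 92 mm and grips with 3 to 60 N. Pads are 19 mm wide; open, the fingers measure 130 mm over their backs; the gripper's body (75 mm by 190 mm) begins 47 mm behind the grasp point.
Start: joints at [-1.275, 0.342, 1.524, -0, 1.275, -0.146], TCP at [224.497, -474.601, 226.741] pointing down, gripper open.
Joint ranges: [-2.53, 2.53], [-0.77, 2.02], [0.04, 2.7], [-1, 4.14], [0.28, 2.66], [-3.11, 3.11]. Speed limits (rad/s): [2.57, 2.57, 3.14, 3.14, 3.14, 3.14].

INTERFACE

Orientations are given as [roll, pitch, yaw] about the fixed x, y, z axes, in that order (R = Rz(yaw) Ry(pitch) Rx(roll)).
In Python, from plant import get_obs, capture, close_job gives the robot as it stands. The module is installed in compiled form; this text tells all that it offers.
- The arm moves only by the shell command python3 -m handwheel 'ROWS'. ROWS is JSON, a list of rows, each a list of 3 entries, a list of its own where there are three numbers: the turn, a rotation vector about the tool's x, y, z in degrees, then the shift along the tool's x, y, z in m, then the opening, from 0 (shut) to 1 (fully open). A call has 1 to 12 rows; each row is the pose to reach, as a shift and turn from the pose commanded when the call began, along the tool's axes at that moment; what a row does not reach only later rows make up. A row lasts 1/10 s, in which the tool goes at most 50 mm and 8.59 degrees, less where a joint would pass 70% of its speed; a pose out of reach is approached as far as the arm can. A call with a gripper value outside its range is refused whole. The fingers move at their own pace and stop on an object; the grip force is fixed at half the most. Time passes only in rows, so rows that repeat a pose let the fingers close. It gives the time, the measured TCP pose, the force, the opening and the grip force at its end, in the units of the state.
- get_obs(): the state, without advancing time (a new reading comes with each control period).
- capture(name): name is "scene" or "top" or "wrist"; returns a dict with "image" (400x640x3 uint8, red, green, blue), "depth" (400x640 float32, mm along the optical axis (not along the pixel's ray), 0 where there is no reading), "fx", "fy", "cx", "cy" (pixels), "camera_from_world" (4x4, takes a point from world to camera coordinates). Camera axes: x right, y down, z forward; pixel columns grow to the right and rows downward; lengths in mm; the calibration is good to about 2 mm. A picture is of the moment at which its call begins.
- close_job(): hands the job in; it is judged then, once.
The state is a dict: "time": time; "joint_positions": joint angles; "dq": joint speeds; "tau": joint torques, N m; "tool_pos": TCP position; "tcp_rot": TCP orientation; "contact_force": force on the tool from outside, world axes, zero at the start; "moment": the same for the moment, N m; "grip_width": finger opening in mm; "finger_force": force on a finger pad.
Only numpy, scipy, OpenCV 4.12 (cv2) and the standard library are available. Lean on these libraries where they do the work, as an engineer would, in place of code of your own. Each camera call takes 0.05 s, during which the arm holds its last target. There are 200 camera calls.

## Working session

There is one attempt and no reset: what is moved stays moved. The work goes in short steps, Python scripts to look and compute and a shell command to move; the robot and the scene stay as the last step left them, time stands still between calls to the robot, and variables do not carry over. Pictures are saved under pics/ and viewed, at most 10 in all, crops included, and the job is handed in when it is done.

```bash
mkdir -p pics
cat > h.py <<'E'
import numpy as np,cv2,pickle
from plant import get_obs,capture
def snap(n,f):
    c=capture(n); pickle.dump(c,open(f'pics/{f}.pkl','wb')); cv2.imwrite(f'pics/{f}.png',c['image'][:,:,::-1]); return c
def load(f): return pickle.load(open(f'pics/{f}.pkl','rb'))
def w(c,u,v,z=None):
    "pixel->world from depth (3x3 median)"
    u0,v0=int(round(u)),int(round(v))
    if z is None:
        d=c['depth'][v0-1:v0+2,u0-1:u0+2]; z=np.median(d[d>0]) if (d>0).any() else np.nan
    p=np.array([(u-c['cx'])/c['fx']*z,(v-c['cy'])/c['fy']*z,z,1])
    return (np.linalg.inv(c['camera_from_world'])@p)[:3]
def tri(obs):
    "obs: list of (c,u,v) -> least-squares point"
    A=[];b=[]
    for c,u,v in obs:
        P=np.array([[c['fx'],0,c['cx']],[0,c['fy'],c['cy']],[0,0,1]])@c['camera_from_world'][:3]
        for k,x in ((0,u),(1,v)):
            r=P[k]-x*P[2]; r=r/np.linalg.norm(r[:3]); A.append(r[:3]); b.append(-r[3])
    s=np.linalg.lstsq(np.array(A),np.array(b),rcond=None); return s[0],s[1]
def proj(c,p):
    q=c['camera_from_world']@np.r_[p,1]; return np.array([c['fx']*q[0]/q[2]+c['cx'],c['fy']*q[1]/q[2]+c['cy']])
E
python3 - <<'E'
from h import *
a=snap('scene','s1')['image'];b=snap('top','t1')['image']
for n in('s1','t1'):
    c=load(n);print(n,np.linalg.inv(c['camera_from_world']).round(2).tolist(),c['fx'])
o=get_obs();print(o)
E
```

```text
s1 [[0.92, 0.38, -0.12, 679.16], [0.4, -0.88, 0.27, -424.82], [-0.0, -0.3, -0.95, 1485.38], [0.0, 0.0, 0.0, 1.0]] 414.41915131814363
t1 [[0.01, -0.98, 0.22, 188.81], [-1.0, -0.01, -0.0, -42.97], [0.01, -0.22, -0.98, 1609.29], [0.0, 0.0, 0.0, 1.0]] 494.79913300671444
{'time': 0.1, 'joint_positions': array([-1.27499444e+00,  3.42650109e-01,  1.52490777e+00,  1.04728896e-05,
        1.27539833e+00, -1.45999287e-01]), 'dq': array([-0.00080785, -0.00070765, -0.00373771,  0.00056522,  0.00071242,
       -0.00050227]), 'tau': array([ 1.25599741e-03, -4.32001233e+01, -2.44697589e+01,  7.19156116e-02,
        5.26074786e-02, -3.00604938e-05]), 'tool_pos': array([ 224.39187129, -474.23577855,  226.12077257]), 'tcp_rot': array([-3.14024506e+00, -2.08280501e-04,  4.41797981e-01]), 'contact_force': array([-0.07236114,  0.14181664, -0.64297986]), 'moment': array([0.01540173, 0.03831691, 0.00100468]), 'finger_force': 0.0, 'grip_width': 91.82017275290376}
```

View pics/s1.png

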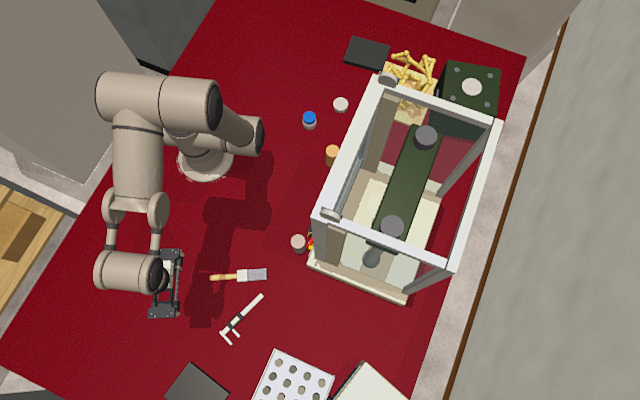

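View pics/t1.png

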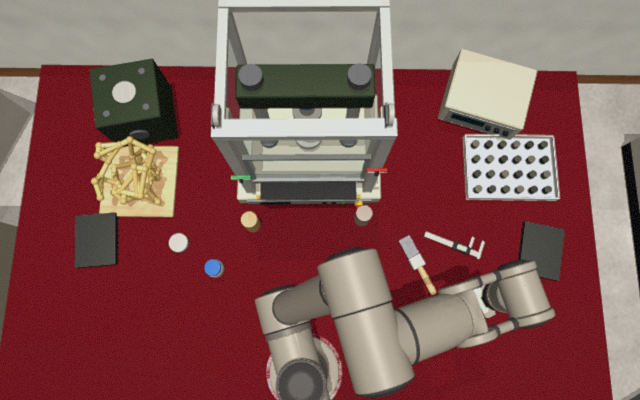

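The scene view shows the press with sandstone core (333,153) and granite (298,242) before it. The top view shows the green clip (241,178), red clip (377,171), lip strip (308,191), cores at (251,221) and (364,214), brush (415,262), caliper (455,245), jar (213,268) and disc (178,242).

Run:
```python
from h import *
c=load('t1');
for n,u,v in [('green',241,178),('red',377,171),('stripL',268,190),('stripM',308,190),('stripR',350,190),('dL',258,197),('dR',358,203),('sand',250,217),('gran',365,210),('jar',213,267),('disc',178,241),('brushtip',408,243),('brushend',432,290),('cal',440,239),('upL',228,118),('upR',384,116)]:
    print(n,w(c,u,v).round(0))
cv2.imwrite('pics/t1c.png',cv2.resize(c['image'][160:235,220:400,::-1],None,fx=4.4,fy=4.4,interpolation=cv2.INTER_CUBIC))
cw=snap('wrist','w1'); print(np.linalg.inv(cw['camera_from_world']).round(3).tolist(),cw['fx'])
from scipy.spatial.transform import Rotation as R
o=get_obs();T=np.eye(4);T[:3,:3]=R.from_euler('xyz',o['tcp_rot']).as_matrix();T[:3,3]=o['tool_pos']
X=np.linalg.inv(T)@np.linalg.inv(cw['camera_from_world']);print('tool_from_cam',X.round(3).tolist()); print(T.round(3).tolist())
```

```text
green [542. 175. 283.]
red [ 548. -195.  347.]
stripL [532. 110. 183.]
stripM [534.  -9. 181.]
stripR [ 536. -133.  180.]
dL [513. 140. 173.]
dR [ 524. -167.   52.]
sand [466. 171. 100.]
gran [ 492. -185.   99.]
jar [314. 285.  60.]
disc [399. 411.  22.]
brushtip [ 401. -331.   17.]
brushend [ 252. -403.   18.]
cal [ 417. -438.    6.]
upL [607. 165. 559.]
upR [ 598. -180.  605.]
[[0.428, -0.873, -0.235, 286.752], [-0.904, -0.414, -0.109, -444.389], [-0.002, 0.259, -0.966, 383.167], [0.0, 0.0, 0.0, 1.0]] 326.1082707011806
tool_from_cam [[0.0, -0.966, -0.259, 69.167], [1.0, 0.0, -0.0, -0.548], [0.0, -0.259, 0.966, -156.949], [0.0, 0.0, 0.0, 1.0]]
[[0.904, 0.428, -0.0, 224.409], [0.428, -0.904, 0.001, -474.288], [0.0, -0.001, -1.0, 226.206], [0.0, 0.0, 0.0, 1.0]]
```

View pics/t1c.png

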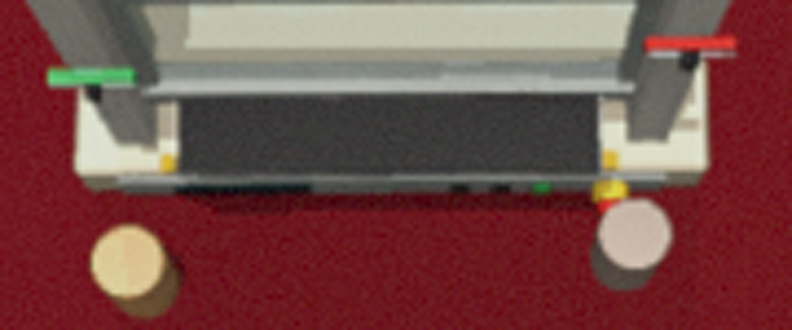

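The crop shows the strip level in front of the guard. The pointers are at about (258,197) and (358,196) in top-view pixels, and the cores stand clear of the middle. The yaw is about 0.016 rad and the lip axis about 166 mm high. I'll move to the front of the press.

```bash
python3 -m handwheel '[[[0,0,1],[0.015,-0.015,-0.01],0],[[0,0,3],[0.045,-0.043,-0.03],0],[[0,0,6],[0.08,-0.077,-0.06],0],[[0,0,9],[0.115,-0.11,-0.06],0],[[0,0,12],[0.15,-0.144,-0.06],0],[[0,0,15],[0.185,-0.178,-0.06],0],[[0,0,18],[0.22,-0.212,-0.06],0],[[0,0,20],[0.255,-0.245,-0.06],0],[[0,0,22],[0.29,-0.279,-0.06],0],[[0,0,23],[0.325,-0.313,-0.06],0],[[0,0,24],[0.35,-0.337,-0.06],0],[[0,0,24.4],[0.357,-0.344,-0.06],0]]'
python3 -m handwheel '[[[0,8,0],[0,0,-0.02],0],[[0,16,0],[0,0,-0.04],0],[[0,24,0],[0,0,-0.05],0],[[0,32,0],[0,0,-0.05],0],[[0,40,0],[0,0,-0.05],0],[[0,45,0],[0,0,-0.05],0],[[0,45,0],[0,0,-0.05],0]]'
python3 -c "
from h import *
o=get_obs();print(o['joint_positions'].round(3),o['tool_pos'],o['tcp_rot'])"
```

```text
time: 1.35
tool_pos: [400.6, -8.0, 286.6]
tcp_rot: [-3.141, -0.0, 0.019]
contact_force: [0.5, 0.7, -0.6]
grip_width: 1.9
finger_force: 0.0
time: 2.05
tool_pos: [398.2, -10.6, 334.9]
tcp_rot: [-3.14, -0.784, 0.012]
contact_force: [-1.0, -0.4, 0.2]
grip_width: 0.3
finger_force: 0.0
[-0.535 -0.416  2.2    0.579  0.74   0.713] [398.1502779  -10.64822705 334.9120176 ] [-3.13975941 -0.7843292   0.01247005]
```

```bash
python3 -c "
from h import *
snap('wrist','w2')"
```

```text
(no output)
```

View pics/w2.png

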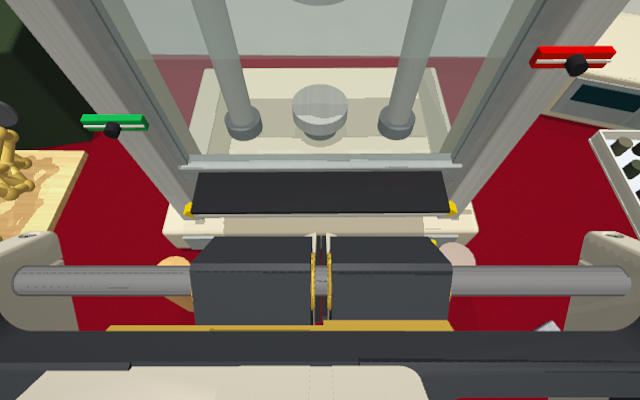

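The wrist view shows the green clip at (114,122) with its white line at about row 124, and the red clip at (573,56). The strip runs from x 189 to 455 with its front edge at row 212, and the diamonds are at (188,208) and (453,208).

```bash
cat > m.py <<'E'
from h import *
def mask(c,col):
    hsv=cv2.cvtColor(c['image'],cv2.COLOR_RGB2HSV); H,S,V=cv2.split(hsv)
    return {'g':(abs(H.astype(int)-70)<18)&(S>120)&(V>90),'y':(abs(H.astype(int)-24)<5)&(S>190)&(V>120)}[col]
def blobs(c,col,box,zr=None):
    m=mask(c,col).astype(np.uint8); k=np.zeros_like(m); u0,v0,u1,v1=box; k[v0:v1,u0:u1]=m[v0:v1,u0:u1]
    vs,us=np.nonzero(k); P=np.array([w(c,u,v,c['depth'][v,u]) for u,v in zip(us,vs) if c['depth'][v,u]>0]); return us,vs,P
E
python3 - <<'E'
from m import *
w2=load('w2');t=load('t1')
for n,c,col,b in [('green w','w2','g',(70,105,160,145)),('green t','t1','g',(220,165,260,190)),('dL w','w2','y',(178,195,200,220)),('dR w','w2','y',(440,195,465,220)),('dL t','t1','y',(250,190,265,202)),('dR t','t1','y',(352,190,364,199))]:
    C=w2 if c=='w2' else t
    us,vs,P=blobs(C,col,b); print(n,len(us),us.min(),us.max(),vs.min(),vs.max(),(us.mean().round(1),vs.mean().round(1)),np.percentile(P,[5,50,95],axis=0).round(0).tolist())
# white line: print column of image/world z at plate left part
for u in (88,95,138):
    for v in range(112,134): print(u,v,w2['image'][v,u],w(w2,u,v,w2['depth'][v,u]).round(1))
for u,v in [(197,205),(320,205),(446,205),(320,212),(320,175)]: print(u,v,w(w2,u,v).round(1))
E
```

```text
green w 673 80 146 114 129 (np.float64(111.9), np.float64(119.9)) [[538.0, 153.0, 271.0], [540.0, 177.0, 282.0], [545.0, 202.0, 283.0]]
green t 37 232 250 176 178 (np.float64(241.3), np.float64(177.0)) [[541.0, 152.0, 278.0], [544.0, 175.0, 283.0], [548.0, 194.0, 289.0]]
dL w 89 184 193 202 217 (np.float64(188.0), np.float64(209.9)) [[506.0, 136.0, 161.0], [508.0, 142.0, 171.0], [517.0, 147.0, 179.0]]
dR w 87 447 456 201 215 (np.float64(451.7), np.float64(208.3)) [[512.0, -162.0, 162.0], [515.0, -157.0, 171.0], [522.0, -154.0, 175.0]]
dL t 1 258 258 197 197 (np.float64(258.0), np.float64(197.0)) [[513.0, 140.0, 174.0], [513.0, 140.0, 174.0], [513.0, 140.0, 174.0]]
dR t 1 358 358 196 196 (np.float64(358.0), np.float64(196.0)) [[521.0, -158.0, 168.0], [521.0, -158.0, 168.0], [521.0, -158.0, 168.0]]
88 112 [23 27 19] [802.6 454.4  27.2]
88 113 [25 16 17] [800.4 453.9  26.7]
88 114 [ 20 177  74] [545.1 199.3 282.5]
88 115 [ 15 205  95] [544.6 199.6 281.7]
88 116 [ 17 198  91] [542.3 198.  282.9]
88 117 [ 20 197  91] [541.9 198.4 282. ]
88 118 [ 21 198  92] [540.1 197.3 282.7]
88 119 [ 20
[... 1866 characters left out ...]
53.  281.8]
138 121 [ 20 115  49] [540.  154.4 279.6]
138 122 [ 19 108  46] [539.5 154.6 278.9]
138 123 [ 13 106  42] [539.8 155.5 277.3]
138 124 [ 74 136  87] [539.7 156.  276.2]
138 125 [189 196 178] [538.4 155.6 276.2]
138 126 [196 190 179] [538.1 156.  275.3]
138 127 [121 128 104] [539.2 157.5 272.8]
138 128 [ 10 101  39] [539.2 158.2 271.5]
138 129 [ 12 102  39] [539.1 158.7 270.3]
138 130 [ 60 101  66] [547.5 166.4 259.7]
138 131 [118 121 111] [546.9 166.6 258.9]
138 132 [136 134 127] [547.6 167.9 256.6]
138 133 [135 134 126] [546.5 167.6 256.5]
197 205 [509.9 128.2 181.3]
320 205 [511.7  -7.7 181.2]
446 205 [ 513.6 -146.7  181.2]
320 212 [504.6  -7.8 178.2]
320 175 [551.8  -7.1 181.3]
```

Measured: green line z≈275.5, lip axis z≈166.3 (x≈514, y≈-8), so the rise needed is about 109 mm. These agree with the given sizes. I'll lower in front of the lip and flatten the tool.

```bash
python3 -m handwheel '[[[0,3,0],[-0.006,-0.001,0.015],0],[[0,6,0],[-0.012,-0.002,0.03],0],[[0,9,0],[-0.02,-0.003,0.047],0],[[0,12,0],[-0.028,-0.003,0.065],0],[[0,15,0],[-0.035,-0.003,0.082],0],[[0,18,0],[-0.04,-0.003,0.095],0],[[0,20,0],[-0.042,-0.003,0.099],0],[[0,20,0],[-0.042,-0.003,0.099],0]]'
python3 -c "
from h import *
o=get_obs();print(o['joint_positions'].round(3),o['tool_pos'],o['tcp_rot'])"
```

```text
time: 2.9
tool_pos: [442.5, 9.9, 245.8]
tcp_rot: [-3.056, -1.104, -0.008]
contact_force: [0.5, 0.6, -0.4]
grip_width: 0.7
finger_force: 0.0
[-0.591 -0.07   2.612  2.091  0.703 -0.948] [442.46883788   9.94915104 245.80101569] [-3.05634989 -1.1043898  -0.00826191]
```

```bash
python3 -m handwheel '[[[0,0,0],[0,0,0],0],[[0,0,0],[0,0,0],0],[[0,0,0],[0,0,0],0],[[0,0,0],[0,0,0],0]]'
python3 -c "
from h import *
o=get_obs();print(o['joint_positions'].round(3),o['dq'].round(3),o['tool_pos'],o['tcp_rot'])"
```

```text
time: 3.3
tool_pos: [441.1, 9.8, 246.2]
tcp_rot: [-3.059, -1.103, -0.008]
contact_force: [-0.7, -0.4, -0.7]
grip_width: 0.7
finger_force: 0.0
[-0.592 -0.077  2.613  2.085  0.698 -0.94 ] [-0.003 -0.003  0.012  0.018  0.004 -0.022] [441.06765906   9.84133957 246.17425505] [-3.05858669 -1.1028436  -0.00818907]
```

```bash
cat > g.py <<'E'
import sys
from h import *
from scipy.spatial.transform import Rotation as R
def go(x,y,z,pitch=-1.134,yaw=0.0135):
    o=get_obs();A=R.from_euler('xyz',o['tcp_rot']);B=R.from_euler('xyz',[np.pi,pitch,yaw])
    print('turn',np.degrees((A.inv()*B).as_rotvec()).round(1),'shift m',(A.inv().apply(np.array([x,y,z])-o['tool_pos'])/1000).round(4))
    print('pos',o['tool_pos'].round(1),o['tcp_rot'].round(3),'F',o['contact_force'].round(1),'q',o['joint_positions'].round(2),'t',o['time'])
if __name__=='__main__': go(*map(float,sys.argv[1:]))
E
python3 g.py 465 -8 135
```

```text
turn [-3.6  1.8 -0.6] shift m [-0.0884  0.0235  0.0699]
pos [441.1   9.8 246.2] [-3.059 -1.103 -0.008] F [-0.7 -0.4 -0.7] q [-0.59 -0.08  2.61  2.08  0.7  -0.94] t 3.3
```

```bash
python3 -m handwheel '[[[-0.6,0.3,0],[-0.01,0.003,0.008],0],[[-1.2,0.6,0],[-0.025,0.006,0.02],0],[[-1.8,0.9,0],[-0.04,0.01,0.032],0],[[-2.4,1.2,-0.3],[-0.055,0.015,0.044],0],[[-3,1.5,-0.5],[-0.07,0.019,0.056],0],[[-3.6,1.8,-0.6],[-0.08,0.022,0.064],0],[[-3.6,1.8,-0.6],[-0.088,0.0235,0.07],0],[[-3.6,1.8,-0.6],[-0.088,0.0235,0.07],0],[[-3.6,1.8,-0.6],[-0.088,0.0235,0.07],0],[[-3.6,1.8,-0.6],[-0.088,0.0235,0.07],0]]'
python3 g.py 465 -8 135
```

```text
time: 4.3
tool_pos: [481.1, -9.2, 139.6]
tcp_rot: [-3.138, -1.126, 0.011]
contact_force: [-0.1, -0.6, -0.6]
grip_width: 0.6
finger_force: 0.0
turn [-0.1  0.5 -0.1] shift m [-0.0111 -0.0014 -0.0125]
pos [481.1  -9.2 139.6] [-3.138 -1.126  0.011] F [-0.1 -0.6 -0.6] q [-0.47  0.58  2.7   2.68  1.25 -1.64] t 4.3
```

```bash
python3 g.py 524 -8 126
```

```text
turn [-0.1  0.5 -0.1] shift m [ 0.0062 -0.0005  0.0446]
pos [481.1  -9.2 139.6] [-3.138 -1.126  0.011] F [-0.1 -0.6 -0.6] q [-0.47  0.58  2.7   2.68  1.25 -1.64] t 4.3
```

```bash
python3 -m handwheel '[[[0,0,0],[-0.004,0,0.005],0],[[0,0.5,0],[-0.004,0,0.015],0],[[0,0.5,0],[-0.002,0,0.025],0],[[0,0.5,0],[0.002,0,0.035],0],[[0,0.5,0],[0.005,0,0.043],0],[[0,0.5,0],[0.006,0,0.0446],0],[[0,0.5,0],[0.006,0,0.0446],0]]'
python3 g.py 524 -8 140; python3 -c "
from h import *
snap('wrist','w3');snap('scene','s3')"
```

```text
time: 5.0
tool_pos: [524.0, -8.4, 124.9]
tcp_rot: [-3.138, -1.133, 0.011]
contact_force: [-0.0, 0.6, 0.2]
grip_width: 0.4
finger_force: 0.0
turn [-0.1  0.  -0.1] shift m [ 0.0137 -0.0004 -0.0064]
pos [524.   -8.4 124.9] [-3.138 -1.133  0.011] F [-0.   0.6  0.2] q [-0.38  0.62  2.58  2.75  1.19 -1.59] t 5.0
```

View pics/w3.png

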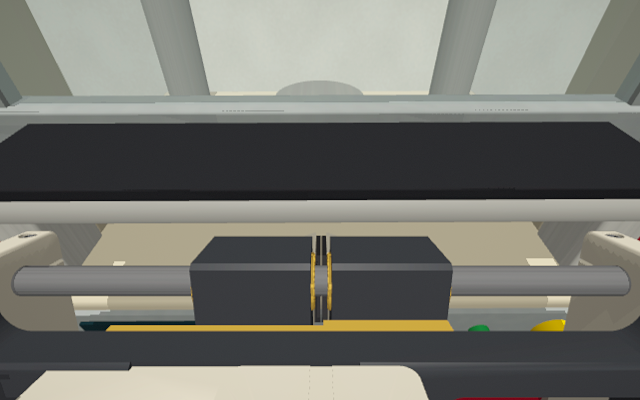

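The view shows the bar at row 210 directly ahead and the closed fingertips below it (tip edge at row 237). I'll check the depth geometry.

```bash
python3 -c "
from h import *
c=load('w3')
for u,v in [(250,239),(270,239),(270,250),(270,260),(270,268),(270,300),(200,207),(320,207),(320,215),(320,219),(440,212),(320,190)]: print(u,v,w(c,u,v).round(1))"
```

```text
250 239 [472.4  10.8 187.6]
270 239 [472.    5.1 188. ]
270 250 [465.3   3.9 191. ]
270 260 [460.    3.  193.5]
270 268 [457.4   2.6 193.8]
270 300 [453.7   2.8 186.5]
200 207 [505.6  38.9 170.2]
320 207 [507.1  -8.1 169.4]
320 215 [506.2  -8.1 166. ]
320 219 [506.5  -8.1 163.4]
440 212 [507.3 -55.9 167.1]
320 190 [504.   -8.2 180.4]
```

```bash
python3 -m handwheel '[[[0,0,0],[0.0018,0,-0.0008],0],[[0,0,0],[0.0036,0,-0.0017],0],[[0,0,0],[0.0054,0,-0.0025],0],[[0,0,0],[0.0072,0,-0.0034],0],[[0,0,0],[0.009,0,-0.0042],0],[[0,0,0],[0.0109,0,-0.0051],0],[[0,0,0],[0.0127,0,-0.0059],0],[[0,0,0],[0.0145,0,-0.0068],0],[[0,0,0],[0.0163,0,-0.0076],0],[[0,0,0],[0.0181,0,-0.0085],0],[[0,0,0],[0.0199,0,-0.0093],0],[[0,0,0],[0.0217,0,-0.0101],0]]'
cat > z.py <<'E'
from h import *
c=snap('wrist','wz');o=get_obs()
# strip top height: strip plane points, columns centred
H=[]
for u in range(200,441,8):
    for v in range(60,300):
        if c['image'][v,u].max()<60:
            p=w(c,u,v,c['depth'][v,u])
            if 512<p[0]<552 and p[2]>150: H.append(p[2])
print('lip axis z',np.median(H)-15 if H else None,len(H),'to green',275.5-np.median(H)+15, o['tool_pos'].round(1),o['contact_force'].round(1),o['time'])
E
python3 z.py; python3 g.py 524 -8 200
```

```text
time: 6.3
tool_pos: [523.5, -8.7, 148.5]
tcp_rot: [-3.137, -1.132, 0.009]
contact_force: [-2.5, -1.0, -3.0]
grip_width: 0.0
finger_force: 1.3
lip axis z 173.3165184780059 1592 to green 102.18348152199411 [523.6  -8.7 148.8] [-2.9  0.8 -1.2] 6.35
turn [-0.   0.1 -0.1] shift m [ 0.0465 -0.0008 -0.0213]
pos [523.6  -8.7 148.8] [-3.138 -1.132  0.01 ] F [-2.9  0.8 -1.2] q [-0.38  0.51  2.57  2.73  1.07 -1.54] t 6.35
```

The guard follows the fingers (about 7 mm up, with low force). I'll keep raising it.

```bash
python3 -m handwheel '[[[0,0,0],[0.0027,0,-0.0013],0],[[0,0,0],[0.0063,0,-0.003],0],[[0,0,0],[0.01,0,-0.0047],0],[[0,0,0],[0.0136,0,-0.0063],0],[[0,0,0],[0.0172,0,-0.008],0],[[0,0,0],[0.0208,0,-0.0097],0],[[0,0,0],[0.0245,0,-0.0114],0],[[0,0,0],[0.0281,0,-0.0131],0],[[0,0,0],[0.0317,0,-0.0148],0],[[0,0,0],[0.0353,0,-0.0165],0],[[0,0,0],[0.038,0,-0.0177],0],[[0,0,0],[0.0399,0,-0.0186],0]]'; python3 z.py; python3 g.py 524 -8 240
```

```text
time: 7.55
tool_pos: [523.8, -8.7, 192.9]
tcp_rot: [-3.138, -1.133, 0.01]
contact_force: [-3.8, -0.4, -2.7]
grip_width: 0.2
finger_force: 1.9
lip axis z 217.85953544349024 1592 to green 57.640464556509755 [524.   -8.7 193.3] [-3.9  1.8 -2.7] 7.6
turn [-0.   0.  -0.1] shift m [ 0.0423 -0.0008 -0.0197]
pos [524.   -8.7 193.3] [-3.138 -1.133  0.011] F [-3.9  1.8 -2.7] q [-0.38  0.31  2.53  2.66  0.86 -1.42] t 7.6
```

```bash
python3 -m handwheel '[[[0,0,0],[0.0027,0,-0.0013],0],[[0,0,0],[0.0063,0,-0.003],0],[[0,0,0],[0.01,0,-0.0047],0],[[0,0,0],[0.0136,0,-0.0063],0],[[0,0,0],[0.0172,0,-0.008],0],[[0,0,0],[0.0208,0,-0.0097],0],[[0,0,0],[0.0245,0,-0.0114],0],[[0,0,0],[0.0281,0,-0.0131],0],[[0,0,0],[0.0317,0,-0.0148],0],[[0,0,0],[0.0353,0,-0.0165],0],[[0,0,0],[0.0385,0,-0.018],0],[[0,0,0],[0.0408,0,-0.019],0]]'; python3 z.py; python3 g.py 524 -8 250
```

```text
time: 8.8
tool_pos: [524.0, -8.9, 238.0]
tcp_rot: [-3.138, -1.133, 0.01]
contact_force: [-1.1, 1.6, -2.9]
grip_width: 0.7
finger_force: 1.5
lip axis z 263.03612799974985 1590 to green 12.463872000250149 [524.1  -8.9 238.4] [-2.8  1.  -1.7] 8.85
turn [-0.   0.  -0.1] shift m [ 0.0104 -0.001  -0.005 ]
pos [524.1  -8.9 238.4] [-3.138 -1.134  0.01 ] F [-2.8  1.  -1.7] q [-0.38  0.14  2.47  2.53  0.66 -1.24] t 8.85
```

```bash
python3 -m handwheel '[[[0,0,0],[0.0018,0,-0.0008],0],[[0,0,0],[0.0036,0,-0.0017],0],[[0,0,0],[0.0054,0,-0.0025],0],[[0,0,0],[0.0072,0,-0.0034],0],[[0,0,0],[0.0086,0,-0.004],0],[[0,0,0],[0.0098,0,-0.0046],0],[[0,0,0],[0.0104,0,-0.0049],0],[[0,0,0],[0.0108,0,-0.005],0],[[0,0,0],[0.0108,0,-0.005],0],[[0,0,0],[0.0108,0,-0.005],0]]'; python3 z.py
python3 - <<'E'
from m import *
t=snap('top','t4')
for u,v in [(268,170),(308,170),(345,170),(308,165),(308,175)]: print(w(t,u,v).round(1))
s=snap('scene','s4')
E
```

```text
time: 9.85
tool_pos: [524.1, -9.0, 249.6]
tcp_rot: [-3.138, -1.133, 0.01]
contact_force: [-0.6, -0.7, -0.2]
grip_width: 0.3
finger_force: 0.7
lip axis z 274.8073096852128 1587 to green 0.6926903147872281 [524.1  -8.9 249.6] [-0.7 -0.8 -0.8] 9.9
[562.   99.8 294.8]
[563.3 -10.4 295. ]
[ 564.3 -112.5  295.7]
[569.4 -10.9 323. ]
[550.5 -10.5 289.6]
```

The lip axis is within about 1 mm of the green line in both views. I'll back off: away from the bar first, then out along the fingers.

```bash
python3 -m handwheel '[[[0,0,0],[-0.002,0,0],0],[[0,0,0],[-0.005,0,0],0],[[0,0,0],[-0.01,0,0],0],[[0,0,0],[-0.016,0,0],0],[[0,0,0],[-0.022,0,0],0],[[0,0,0],[-0.025,0,-0.004],0],[[0,0,0],[-0.025,0,-0.014],0],[[0,0,0],[-0.025,0,-0.028],0],[[0,0,0],[-0.025,0,-0.042],0],[[0,0,0],[-0.025,0,-0.054],0],[[0,0,0],[-0.025,0,-0.06],0],[[0,0,0],[-0.025,0,-0.06],0]]'; python3 z.py
python3 - <<'E'
from h import *
c=load('wz')
for u in (60,90,120,150,170): pass
snap('scene','s5')
E
```

```text
time: 11.2
tool_pos: [458.4, -9.8, 252.6]
tcp_rot: [-3.139, -1.133, 0.01]
contact_force: [0.2, -0.1, -0.7]
grip_width: 0.3
finger_force: 0.0
lip axis z 274.85794271780117 906 to green 0.6420572821988344 [458.9 -10.  252.6] [-0.4  0.6 -0.3] 11.25
```

View pics/wz.png

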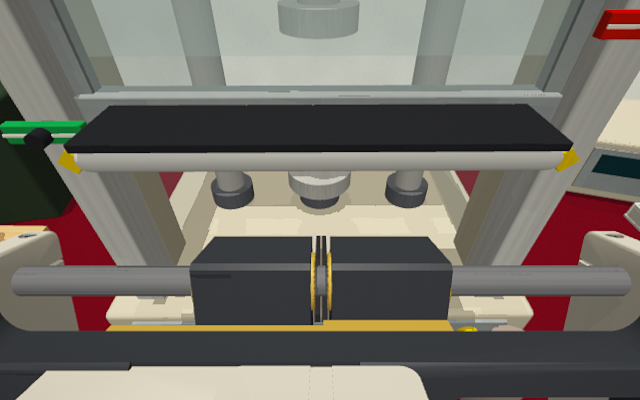

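The view shows the fingers clear of the bar, with the guard standing. The pointers are at (70,162) and (567,160) and the green line at (20,132). I'll check both heights in this one view, then hand in.

Run:
```python
from m import *
c=load('wz')
us,vs,P=blobs(c,'y',(55,148,85,178));print('dL',P[:,2].min().round(1),np.median(P[:,2]).round(1),P[:,2].max().round(1))
us,vs,P=blobs(c,'g',(0,110,100,150));print('green',np.percentile(P[:,2],[2,50,98]).round(1))
for u in (12,60):
  for v in range(128,140): print(u,v,c['image'][v,u],w(c,u,v,c['depth'][v,u])[2].round(1))
t=load('t1');t5=snap('top','t5')
for n,u,v in [('sand',250,217),('gran',365,210),('jar',213,267),('disc',178,241)]: print(n,(t5['image'][v-3:v+4,u-3:u+4].astype(int)-t['image'][v-3:v+4,u-3:u+4]).mean().round(1))
```

```text
dL 238.3 275.1 283.1
green [269.6 280.9 283. ]
12 128 [ 15 111  47] 280.4
12 129 [ 15 113  47] 279.5
12 130 [ 14 112  47] 279.3
12 131 [ 16 112  47] 277.9
12 132 [ 10 109  43] 277.4
12 133 [ 67 134  80] 277.1
12 134 [182 190 169] 275.8
12 135 [193 189 175] 275.4
12 136 [175 167 152] 275.3
12 137 [139 148 122] 274.0
12 138 [ 42 113  57] 272.6
12 139 [ 11 107  42] 271.8
60 128 [ 14 113  48] 280.0
60 129 [ 14 113  47] 279.8
60 130 [ 16 113  48] 278.6
60 131 [ 10 112  45] 278.7
60 132 [  6 109  41] 278.0
60 133 [126 164 125] 276.7
60 134 [181 189 166] 276.0
60 135 [182 175 161] 275.2
60 136 [175 165 152] 275.1
60 137 [134 140 116] 273.5
60 138 [  5 108  41] 272.5
60 139 [ 14 110  44] 272.1
sand -0.4
gran -0.5
jar -0.4
disc -0.1
```

```bash
python3 -c "
from plant import close_job
print(close_job())"
```

```text
the job is handed in; nothing more can be done
None
```

The guard is standing at the loading height: its pointers measured within about 1 mm of the green clip's middle line, and the fingers are clear of the lip. The job is handed in, but no verdict came back.

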